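Stack the parts boxes on the slide carrier and send it to the next station

TASK

On the carrier, which waits at the first station of the slide rail, stack the three lidded parts boxes with the deepest at the bottom, then the middle one, then the shallowest on top, setting each down gently, not dropping it, and keeping it upright, so that its base recesses lock fully down over the lugs beneath. Then push the loaded carrier along the rail to the next station, the middle of the three, so that it rests in that detent with the stack still locked together, and let go. Leave the white tub, the solder spool and the screwdriver where they are.

Things in the scene. Friction and masses are not known exactly. Their poses are not given: they have to be found in the camera images.
- deep_box: The deepest of three rigid lidded boxes, black with grey lid, about 240 g: 56 mm (x, grip here) by 90 mm (y), 48 mm from underside to lid top. Origin: centre of underside, z up. Two round tapered lugs on the lid at y = +-28 mm, 7 mm high, 16 mm wide (10 at top); two 20 mm square recesses, 8 mm deep, under the base to match, so locked boxes rest flat on the lid or deck below. Either way round fits. Starts on the bench.
- middle_box: The middle-depth one of three rigid lidded boxes, black with grey lid, about 180 g: 56 mm (x, grip here) by 90 mm (y), 36 mm from underside to lid top. Origin: centre of underside, z up. Two round tapered lugs on the lid at y = +-28 mm, 7 mm high, 16 mm wide (10 at top); two 20 mm square recesses, 8 mm deep, under the base to match, so locked boxes rest flat on the lid or deck below. Either way round fits. Starts on the bench.
- shallow_box: The shallowest of three rigid lidded boxes, black with grey lid, about 130 g: 56 mm (x, grip here) by 90 mm (y), 26 mm from underside to lid top. Origin: centre of underside, z up. Two round tapered lugs on the lid at y = +-28 mm, 7 mm high, 16 mm wide (10 at top); two 20 mm square recesses, 8 mm deep, under the base to match, so locked boxes rest flat on the lid or deck below. Either way round fits. Starts on the bench.
- rail: Fixed aluminium slide rail on the bench, 450 mm along its y, 84 mm wide along its x. Origin: centre of its underside. Three stations, 120 mm apart, at y = -80, +40 and +160 mm, each marked by a 34 mm high bracket on the far (+x) edge and a pair of cross ribs between the runners.
- carrier (a joint): Carrier travel along the rail's +y in m: 0 at the first station (start), 0.120 in the detent of the next (middle) one, 0.240 at the last. A spring plunger holds it in each detent: about 7 N moves it in or out, it snaps to the detent's centre from within 4 mm; between stations it slides with about 0.6 N and stays where left.
- deck (a point): Centre of the loading place on the flat top of the carrier's grey deck, 32 mm above the bench; axes as the rail's (+y towards the next station). Two lugs like those on the lids at y = +-28 mm, so boxes go on with their long side along the rail. The deck is 70 mm wide and spans y = -130 to +55 mm.
- knob (a point): Middle of the carrier's black upright grip block (20 mm across the rail, 30 mm along it, 30 mm tall, on a 16 mm steel stem), 82 mm above the bench, its top 15 mm higher; 115 mm behind the loading place (deck's -y). Rigidly fixed to the carrier. Pinch it or push it.
- next_station (a point): Fixed point on the rail where deck must be when the carrier sits in the detent of the next (middle) station; axes as the rail's.
- tub: Bystander: white plastic tub with a blue band, 60 mm diameter, 65 mm tall, loose on the bench. Origin at the centre of its underside.
- spool: Bystander: steel-coloured solder spool, a ring 60 mm in diameter with a 20 mm hole, 38 mm tall, loose on the bench. Origin at the centre of its underside.
- screwdriver: Bystander: screwdriver 150 mm long lying on the bench beyond the rail. Its x axis runs from the handle to the tip.
Things that resemble listed ones, but are neither listed nor needed, are in the scene too. What is shaped like the deep_box but purple is not meant.

How it is judged:
By the outcome, as a careful person would: the job done as asked, in the order asked, and still so for the second after the job is handed in, with the robot touching nothing.
It also fails if it takes over 72 s, if anything falls off the work surface, if the arm or the gripper's body presses on something with over 40 N, if the wrist force passes 120 N, or if a joint passes its speed limit or range.

ROBOT

A 6-joint arm with a two-finger parallel gripper is mounted at the origin on the work surface. World frame = base frame: x ahead of the robot, y to its left, z up, the work surface at z = 0. Lengths are in mm, angles in degrees, forces in N, time in s.
With the tool pointing down it reaches from about 350 to 725 mm from the base axis. Payload 6 kg.
Tool frame: the origin (TCP) lies between the finger pads; the fingertips stand 25 mm ahead of it and the grasp point (between the pads) lies 6 mm ahead of it; z points along the fingers, y is the line along which they close (so a half turn about z gives the same grasp; the last joint's range is limited). The gripper opens to 85 mm and grips with 20 to 120 N. Pads are 22 mm wide; open, the fingers measure 114 mm over their backs; the gripper's body (76 mm by 85 mm) begins 54 mm behind the grasp point. The pads swing forward as they close: fully open they stand 13 mm farther back than shut.
Start: joints at [-46.713, 2.303, 4.859, 0, -92.561, -19.12], TCP at [245.65, -547.387, 256.261] pointing down, gripper open.
Joint ranges: [-146.85, 146.85], [-73.84, 115.35], [-62.03, 85.46], [-188.31, 113.3], [-161.28, -10.13], [-171.36, 171.36]. Speed limits (degrees/s): [147.25, 147.25, 172.46, 180, 180, 180].

INTERFACE

Orientations are given as a 3x3 rotation matrix whose columns are the frame's x, y, z axes.
In Python, from station import ctrl gives the robot as it stands.
- The arm moves only by the tool jog_arm, never from a script. Its argument "series" is a list of rows, each an object with "linear": the shift along the world's x, y, z in units of 30 mm (1.0 is 30 mm), a list of three; "spin": the turn about the world's z in units of 6 degrees (1.0 is 6 degrees). A call has 1 to 10 rows; each row shifts and turns the commanded pose from where the row before left it; what a row does not reach is not made up. A row lasts 1/10 s, in which the tool goes at most 50 mm and 8.59 degrees, less where a joint would pass 70% of its speed; a pose out of reach is approached as far as the arm can. A call is refused whole if a number of a shift passes 1 or a number of a turn 1, either way. A call with a gripper value outside its range is refused whole. "hand" is the finger opening in mm, from 0 to 85.4, set as the call begins (left out, the last holds). The fingers move at their own pace and stop on an object; "squeeze" is the grip in N (left out, the last holds). Time passes only in rows, so rows that do not move let the fingers close. It gives the time, the measured TCP pose, the force, the opening and the grip force at its end, in the units of the state.
- ctrl.observe(): the state, without advancing time (a new reading comes with each control period).
- ctrl.capture(name): name is "side" or "top"; returns the picture (420x560x3 uint8, red, green, blue); there is no depth.
- ctrl.camera_model(name): a dict with "fx", "fy", "cx", "cy" (pixels), "rvec" (rotation vector, rad) and "tvec" (3), from world to camera coordinates, as OpenCV has them. Camera axes: x right, y down, z forward; pixel columns grow to the right and rows downward; lengths in mm; the calibration is good to about 2 mm. A picture is of the moment at which its call begins. camera_model takes no time and is no camera call.
- ctrl.finish_job(): hands the job in; it is judged then, once.
The state is a dict: "clock": time; "joint_positions": joint angles; "joint_vel": joint speeds; "joint_torque": joint torques, N m; "position": TCP position; "tool_rot": TCP orientation; "contact_force": force on the tool from outside, world axes, zero at the start; "wrist_torque": the same for the moment, N m; "finger_gap": finger opening in mm; "grasp_force": force on a finger pad.
Only numpy, scipy, OpenCV 4.12 (cv2) and the standard library are available. Lean on these libraries where they do the work, as an engineer would, in place of code of your own. Each camera call takes 0.05 s, during which the arm holds its last target. There are 200 camera calls.

## Working session

There is one attempt and no reset: what is moved stays moved. The work goes in short steps, Python scripts to look and compute and a tool call to move; the robot and the scene stay as the last step left them, time stands still between calls to the robot, and variables do not carry over. Pictures are saved under pics/ and viewed, at most 10 in all, crops included, and the job is handed in when it is done.

Besides the shell and the picture viewer there is one more tool, called in YAML: its name, and indented under it one key for each argument. jog_arm: Moves the arm, as the interface text tells. Its arguments: {"type":"object","properties":{"series":{"type":"array"},"hand":{"type":"number"},"squeeze":{"type":"number"}},"required":["series"]}

```bash
mkdir -p pics
cat > h.py <<'E'
import numpy as np, cv2
from station import ctrl
def cam(n):
    m=ctrl.camera_model(n); R=cv2.Rodrigues(np.array(m["rvec"],float))[0]; t=np.array(m["tvec"],float).ravel()
    return m,R,t
def ray(n,u,v,z):
    m,R,t=cam(n); d=R.T@np.array([(u-m["cx"])/m["fx"],(v-m["cy"])/m["fy"],1]); c=-R.T@t
    return c+d*(z-c[2])/d[2]
def proj(n,p):
    m,R,t=cam(n); q=R@np.array(p,float)+t
    return np.array([m["fx"]*q[0]/q[2]+m["cx"],m["fy"]*q[1]/q[2]+m["cy"]])
def snap(n,f):
    im=ctrl.capture(n); cv2.imwrite("pics/"+f,im[:,:,::-1]); return im
E
python3 - <<'E'
from h import *
for n in("top","side"):
    snap(n,n+"0.png"); m,R,t=cam(n); print(n,m["fx"],-R.T@t,R[2])
E
```

```text
top 474.9615835822531 [ 429.14647465   29.65694961 1114.36152794] [ 0.12574206 -0.02204218 -0.99181807]
side 427.06732844859164 [459.26385828 970.91159268 864.70148566] [ 0.08429408 -0.76520808 -0.63824064]
```

View pics/top0.png

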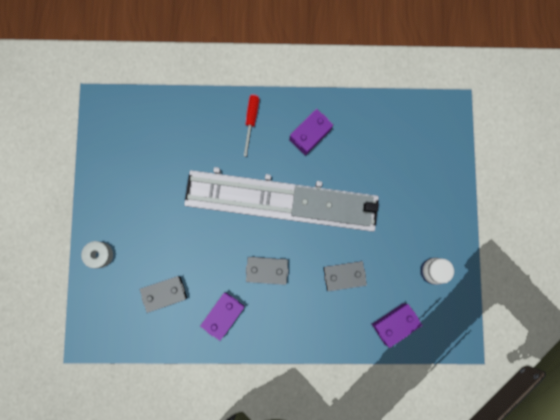

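View pics/side0.png

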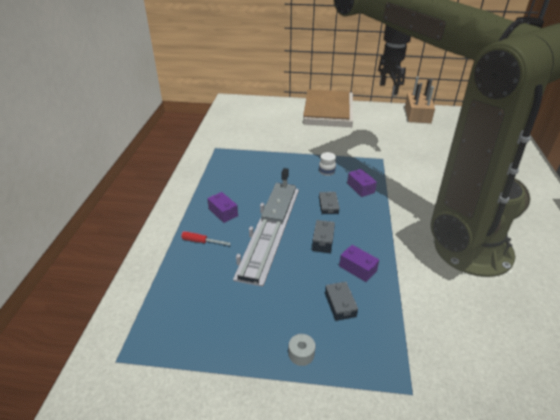

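The top view shows grey-lidded black boxes at (163,294), (267,270) and (345,276). The purple ones at (222,316), (397,325) and (311,132) are decoys. The deck is at about (330,205) and the knob at (370,208). I'll enlarge a crop to tell the depths apart and measure the lids.

Run:
```python
from h import *
t=cv2.imread("pics/top0.png"); s=cv2.imread("pics/side0.png")
a=cv2.resize(t[165:325,130:390],(780,480),interpolation=cv2.INTER_CUBIC)
b=cv2.resize(s[180:330,220:400],(720,600),interpolation=cv2.INTER_CUBIC)
cv2.imwrite("pics/ct.png",a);cv2.imwrite("pics/cs.png",b)
for n,im,cs in(("top",t,[(163,294),(267,270),(345,276),(330,205)]),("side",s,[(341,297),(324,230),(328,200),(280,202)])):
    hsv=cv2.cvtColor(im,cv2.COLOR_BGR2HSV)
    for c in cs:
        print(n,c,hsv[c[1],c[0]])
    m=((hsv[...,1]<70)&(hsv[...,2]>55)&(hsv[...,2]<140)).astype(np.uint8)
    k,_=cv2.findContours(m,cv2.RETR_EXTERNAL,cv2.CHAIN_APPROX_NONE)
    for q in k:
        A=cv2.contourArea(q)
        if 150<A<6000: print(A,[np.round(x,1) for x in cv2.minAreaRect(q)])
```

```text
top (163, 294) [103  12 146]
top (267, 270) [ 95  11 141]
top (345, 276) [101  15 133]
top (330, 205) [ 81  11 166]
155.5 [array([520.5, 396.9]), array([ 5.2, 64.2]), np.float64(42.1)]
903.5 [array([344.5, 275.7]), array([24.4, 41.1]), np.float64(81.4)]
231.0 [array([273.9, 262.1]), array([43. , 19.2]), np.float64(36.0)]
4807.0 [array([516.8, 331.7]), array([ 85.3, 180. ]), np.float64(3.3)]
side (341, 297) [ 97  20 112]
side (324, 230) [ 97  20 112]
side (328, 200) [100  20 112]
side (280, 202) [ 86  15 137]
201.5 [array([300.1, 355.6]), array([27.4, 19.5]), np.float64(8.4)]
695.0 [array([341.3, 298.3]), array([36.6, 22.8]), np.float64(67.8)]
255.0 [array([205., 239.]), array([51. , 10.6]), np.float64(11.3)]
430.0 [array([323.2, 233.1]), array([19.9, 26.1]), np.float64(6.3)]
329.0 [array([328.8, 202. ]), array([22.2, 18.2]), np.float64(81.9)]
940.5 [array([278.7, 196.3]), array([26.8, 56.7]), np.float64(23.2)]
284.0 [array([ 80.3, 203.8]), array([  3.4, 263. ]), np.float64(38.2)]
278.5 [array([86.5,  6.5]), array([13., 43.]), np.float64(90.0)]
1488.5 [array([22.5, 27. ]), array([54., 45.]), np.float64(90.0)]
```

View pics/ct.png

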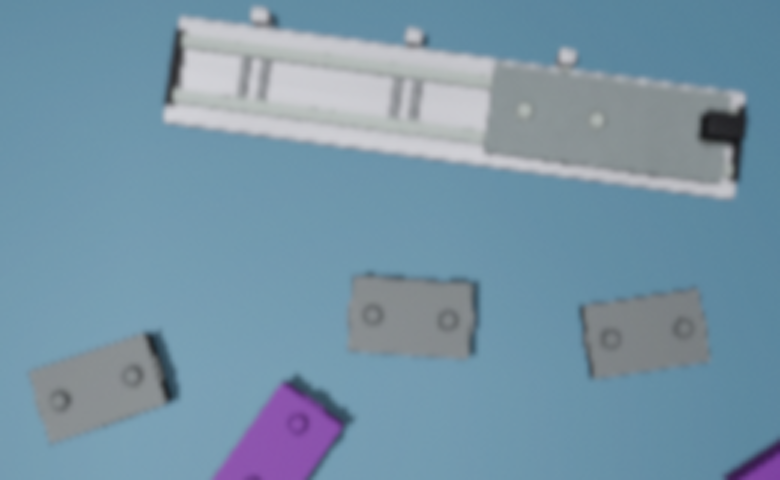

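View pics/cs.png

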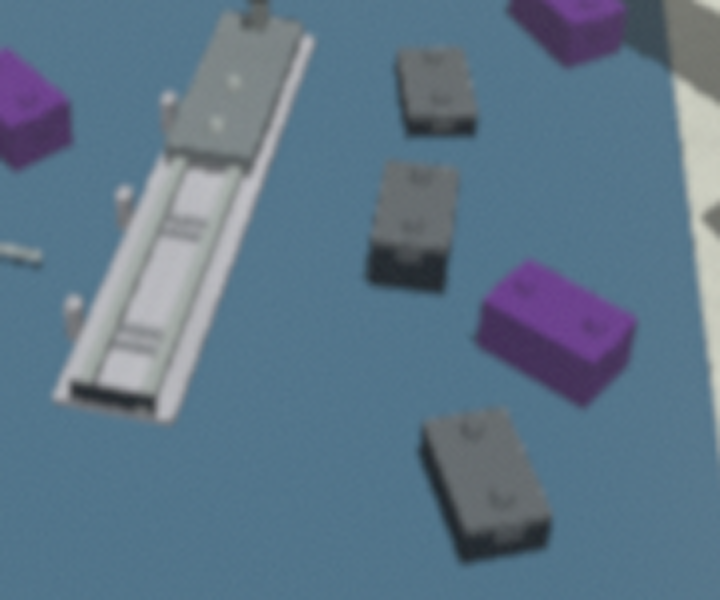

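The crops show lug pairs on all three grey boxes. The front face is tallest on the centre box, then the left one, then the right one. I'll triangulate the lugs to confirm this.

Run:
```python
from h import *
T=lambda x,y:((x+.5)/3-.5+130,(y+.5)/3-.5+165)
S=lambda x,y:((x+.5)/4-.5+220,(y+.5)/4-.5+180)
def P(n):
    m,R,t=cam(n);K=np.array([[m["fx"],0,m["cx"]],[0,m["fy"],m["cy"]],[0,0,1]]);return K@np.c_[R,t]
L={"left":([(60,400),(132,376)],[(502,497),(472,430)],36),"centre":([(373,315),(448,320)],[(413,226),(421,177)],48),
"right":([(611,339),(684,328)],[(441,98),(433,60)],26),"deck":([(525,110),(597,120)],[(216,124),(234,81)],32)}
for k,(a,b,h) in L.items():
    a=[T(*q) for q in a];b=[S(*q) for q in b]
    X=cv2.triangulatePoints(P("top"),P("side"),np.array(a).T,np.array(b).T);X=(X[:3]/X[3]).T
    r=np.array([ray("top",*q,h+5) for q in a]);rs=np.array([ray("side",*q,h+5) for q in b])
    d=r[0]-r[1]
    print(k,"triz",X[:,2].round(1),"tri",X[:,:2].mean(0).round(1),"topray",r.mean(0).round(1),"side",rs.mean(0).round(1),"sep",np.hypot(*d[:2]).round(1),"ang of +y axis from world y",np.degrees(np.arctan2(-d[0],d[1])).round(1))
kt=ray("top",*T(723,122),97);print("knob",kt)
print("rail brackets",[ray("top",*T(*p),34).round(1) for p in((261,15),(414,36),(567,56))])
# rail direction from long edges
a=ray("top",*T(165,118),8);b=ray("top",*T(733,194),8);print("edge",np.degrees(np.arctan2(-(a-b)[0],(a-b)[1])),np.hypot(*(a-b)[:2]))
print(ctrl.observe())
```

```text
left triz [35.9 35.4] tri [386.  256.2] topray [386.2 255.1  41. ] side [386.5 260.8  41. ] sep 55.3 ang of +y axis from world y 18.8
centre triz [45.7 45.1] tri [439.4  22.9] topray [439.4  23.   53. ] side [439.5  31.7  53. ] sep 55.6 ang of +y axis from world y -3.4
right triz [24.8 20.6] tri [ 428.7 -158.1] topray [ 428.8 -156.7   31. ] side [ 428.8 -146.9   31. ] sep 56.2 ang of +y axis from world y 8.8
deck triz [33.3 34.5] tri [594.9 -91.4] topray [594.5 -91.1  37. ] side [594.4 -87.5  37. ] sep 55.7 ang of +y axis from world y -7.4
knob [ 581.32969849 -202.10979454   97.        ]
rail brackets [array([670.7, 140.2,  34. ]), array([655.5,  22. ,  34. ]), array([641.1, -96.3,  34. ])]
edge -7.141102107201898 448.57621703745764
{'clock': 0.1, 'joint_positions': array([-4.67123613e+01,  2.33817683e+00,  4.80707893e+00, -2.35690255e-02,
       -9.25626009e+01, -1.91196683e+01]), 'joint_vel': array([-0.04936282, -0.13558794,  0.17237657,  0.14958903, -0.04463122,
        0.03439925]), 'joint_torque': array([-4.01687867e-03, -3.69345045e+01,  3.48281944e+01,  6.95183694e+00,
       -4.58800409e-03,  9.88079762e-06]), 'position': array([ 245.61064149, -547.14010969,  255.33949053]), 'tool_rot': array([[-9.12341676e-01, -4.09428858e-01, -8.22164271e-04],
       [-4.09429657e-01,  9.12340500e-01,  1.47217886e-03],
       [ 1.47341251e-04,  1.67974857e-03, -9.99998578e-01]]), 'contact_force': array([-0.16546436,  0.77773763,  0.13759756]), 'wrist_torque': array([ 0.02199266, -0.01949232,  0.01933874]), 'grasp_force': 0.0, 'finger_gap': 85.24308232999968}
```

Triangulated lid heights confirm it: the deep box is the centre one at (267,270), the middle box is the left one at (163,294), and the shallow box is the right one at (345,276). Purple ones are excluded. The lug separation measures 55–56 mm, as expected. I'll go for the deep box first.

jog_arm:
  series:
    - {"linear": [0.34,1,-0.1],"spin": 1}
    - {"linear": [0.34,1,-0.1],"spin": 1}
    - {"linear": [0.34,1,-0.1],"spin": 1}
    - {"linear": [0.34,1,-0.1],"spin": 1}
    - {"linear": [0.34,1,-0.1],"spin": 1}
    - {"linear": [0.34,1,-0.1],"spin": 1}
    - {"linear": [0.34,1,-0.1],"spin": 1}
    - {"linear": [0.34,1,-0.1],"spin": 1}
    - {"linear": [0.34,1,-0.1],"spin": 1}
    - {"linear": [0.34,1,-0.1],"spin": 1}
  hand: 85
  squeeze: 40

```text
clock: 1.1
position: [347.7, -246.1, 225.8]
tool_rot: [[-0.097, -0.995, -0.0], [-0.995, 0.097, 0.0], [-0.0, 0.0, -1.0]]
contact_force: [-0.2, 0.1, -0.3]
finger_gap: 85.3
grasp_force: 0.0
```

jog_arm:
  series:
    - {"linear": [0.34,1,-0.25],"spin": 0.4}
    - {"linear": [0.34,1,-0.25],"spin": 0}
    - {"linear": [0.34,1,-0.25],"spin": 0}
    - {"linear": [0.34,1,-0.25],"spin": 0}
    - {"linear": [0.34,1,-0.25],"spin": 0}
    - {"linear": [0.34,1,-0.25],"spin": 0}
    - {"linear": [0.34,1,-0.25],"spin": 0}
    - {"linear": [0.34,1,-0.25],"spin": 0}
    - {"linear": [0.34,1,-0.25],"spin": 0}
    - {"linear": [0,0,0],"spin": 0}

```text
clock: 2.1
position: [439.2, 25.0, 156.8]
tool_rot: [[-0.057, -0.998, -0.003], [-0.998, 0.057, -0.0], [0.001, 0.003, -1.0]]
contact_force: [-1.0, -0.2, 0.1]
finger_gap: 84.7
grasp_force: 0.0
```

jog_arm:
  series:
    - {"linear": [0,-0.07,-0.9],"spin": 0}
    - {"linear": [0,0,-0.9],"spin": 0}
    - {"linear": [0,0,-0.8],"spin": 0}
    - {"linear": [0,0,-0.7],"spin": 0}
    - {"linear": [0,0,-0.5],"spin": 0}
    - {"linear": [0,0,-0.2],"spin": 0}
    - {"linear": [0,0,0],"spin": 0}

```text
clock: 2.8
position: [439.0, 20.0, 38.2]
tool_rot: [[-0.06, -0.998, -0.001], [-0.998, 0.06, -0.001], [0.001, 0.001, -1.0]]
contact_force: [-0.1, -0.2, 0.0]
finger_gap: 85.1
grasp_force: 0.0
```

jog_arm:
  series:
    - {"linear": [0,0,0],"spin": 0}
    - {"linear": [0,0,0],"spin": 0}
    - {"linear": [0,0,0],"spin": 0}
    - {"linear": [0,0,0],"spin": 0}
    - {"linear": [0,0,0],"spin": 0}
    - {"linear": [0,0,0],"spin": 0}
    - {"linear": [0,0,0],"spin": 0}
  hand: 50
  squeeze: 40

```text
clock: 3.5
position: [440.2, 20.7, 40.0]
tool_rot: [[-0.06, -0.998, 0.002], [-0.998, 0.06, 0.0], [-0.001, -0.002, -1.0]]
contact_force: [-0.7, 0.2, 5.7]
finger_gap: 55.6
grasp_force: 44.7
```

jog_arm:
  series:
    - {"linear": [0,0,0.5],"spin": 0}
    - {"linear": [0,0,1],"spin": 0}
    - {"linear": [0.4,-0.3,0.7],"spin": -0.2}
    - {"linear": [0.8,-0.6,0],"spin": -0.2}
    - {"linear": [1,-0.74,0],"spin": -0.2}
    - {"linear": [1,-0.74,0],"spin": 0}
    - {"linear": [1,-0.74,0],"spin": 0}
    - {"linear": [0.7,-0.52,-0.2],"spin": 0}
    - {"linear": [0.23,-0.16,-0.3],"spin": 0}
    - {"linear": [0,0,0],"spin": 0}

```text
clock: 4.5
position: [592.2, -93.9, 86.4]
tool_rot: [[-0.124, -0.992, -0.005], [-0.992, 0.124, 0.0], [0.0, 0.005, -1.0]]
contact_force: [-1.3, -0.0, -2.9]
finger_gap: 55.1
grasp_force: 43.9
```

Run:
```python
from h import *
o=ctrl.observe();print(o["position"],o["tool_rot"],o["contact_force"],o["finger_gap"])
t=snap("top","t1.png");s=snap("side","s1.png")
p=proj("side",o["position"]);q=proj("top",o["position"]);print(p,q)
c=lambda im,p,w,h:cv2.resize(im[int(p[1])-h:int(p[1])+h,int(p[0])-w:int(p[0])+w],None,fx=5,fy=5,interpolation=cv2.INTER_CUBIC)
v=np.hstack([c(s,p,40,55),c(t,q,40,55)]);print(int(p[0])-40,int(p[1])-55,int(q[0])-40,int(q[1])-55)
cv2.imwrite("pics/c1.png",v[:,:,::-1])
```

```text
[592.17480953 -93.92406556  86.44620046] [[-1.24058146e-01 -9.92259839e-01 -5.47612805e-03]
 [-9.92274890e-01  1.24058176e-01  3.35526872e-04]
 [ 3.46428615e-04  5.47544920e-03 -9.99984950e-01]] [-1.31042569 -0.03928058 -2.85510783] 55.12855399466147
[276.8307698  191.33278842] [320.45246822 200.66176559]
236 136 280 145
```

View pics/c1.png

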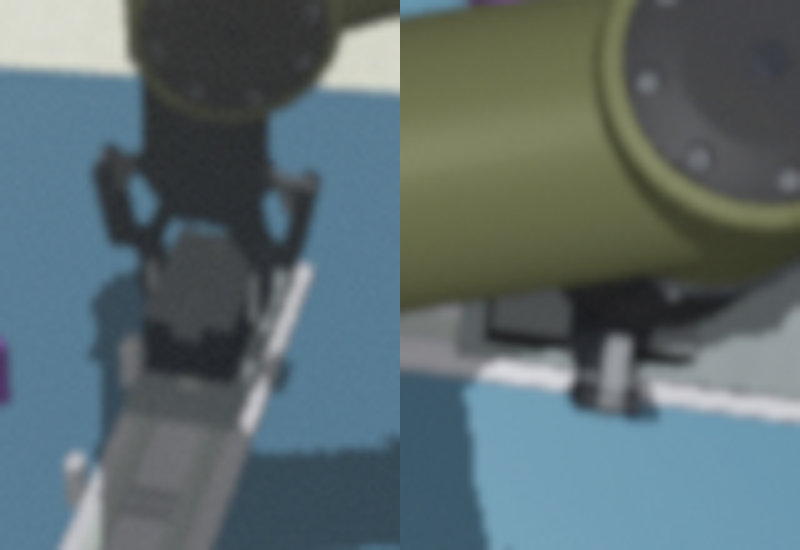

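The side crop shows the deep box upright, held square above the deck, with its front edge near the deck end. I'll lower it while watching the force.

jog_arm:
  series:
    - {"linear": [0.07,0.02,-0.1],"spin": 0}
    - {"linear": [0,0,0],"spin": 0}
    - {"linear": [0,0,-0.1],"spin": 0}
    - {"linear": [0,0,-0.1],"spin": 0}
    - {"linear": [0,0,0],"spin": 0}
    - {"linear": [0,0,0],"spin": 0}

```text
clock: 5.2
position: [595.3, -92.9, 80.7]
tool_rot: [[-0.122, -0.992, -0.0], [-0.992, 0.122, -0.0], [0.0, 0.0, -1.0]]
contact_force: [0.0, 0.7, -1.5]
finger_gap: 55.7
grasp_force: 43.9
```

jog_arm:
  series:
    - {"linear": [0,0,-0.07],"spin": 0}
    - {"linear": [0,0,-0.07],"spin": 0}
    - {"linear": [0,0,0],"spin": 0}
    - {"linear": [0,0,0],"spin": 0}

```text
clock: 5.6
position: [595.4, -92.9, 76.4]
tool_rot: [[-0.122, -0.992, -0.0], [-0.992, 0.122, -0.0], [0.0, 0.0, -1.0]]
contact_force: [-0.1, -0.2, -2.0]
finger_gap: 55.6
grasp_force: 43.9
```

```bash
python3 -c "
from h import *
for i in range(3):
    ctrl.capture('side');o=ctrl.observe();print(o['position'].round(2),o['contact_force'].round(2))"
```

```text
[595.47 -92.92  76.57] [-0.1  -0.09 -2.36]
[595.5  -92.91  76.62] [-0.63  0.73 -1.49]
[595.53 -92.88  76.66] [ 0.28 -0.23 -2.14]
```

No upward force with the underside below the lug tops, so the lugs are entering the recesses. I'll seat it.

jog_arm:
  series:
    - {"linear": [0,0,-0.07],"spin": 0}
    - {"linear": [0,0,-0.06],"spin": 0}
    - {"linear": [0,0,-0.04],"spin": 0}
    - {"linear": [0,0,0],"spin": 0}
    - {"linear": [0,0,0],"spin": 0}

```text
clock: 6.25
position: [595.5, -93.0, 72.0]
tool_rot: [[-0.122, -0.992, 0.0], [-0.992, 0.122, -0.0], [0.0, -0.0, -1.0]]
contact_force: [-3.0, -0.5, 3.7]
finger_gap: 55.5
grasp_force: 44.5
```

Contact comes exactly at TCP z=72, the seated height. I'll release and go to the middle box.

jog_arm:
  series:
    - {"linear": [0,0,0],"spin": 0}
    - {"linear": [0,0,0],"spin": 0}
    - {"linear": [0,0,0],"spin": 0}
    - {"linear": [0,0,0],"spin": 0}
    - {"linear": [0,0,0.4],"spin": 0}
    - {"linear": [0,0,0.9],"spin": 0}
    - {"linear": [0,0,1],"spin": 0}
    - {"linear": [-0.2,0.33,0.3],"spin": 0.3}
    - {"linear": [-0.6,1,0],"spin": 1}
    - {"linear": [-0.6,1,0],"spin": 1}
  hand: 85

```text
clock: 7.25
position: [553.0, -22.4, 150.3]
tool_rot: [[0.121, -0.993, 0.001], [-0.993, -0.121, 0.0], [-0.0, -0.001, -1.0]]
contact_force: [0.4, 0.1, 0.3]
finger_gap: 84.7
grasp_force: 0.0
```

jog_arm:
  series:
    - {"linear": [-0.6,1,0],"spin": 1}
    - {"linear": [-0.6,1,0],"spin": 1}
    - {"linear": [-0.6,1,0],"spin": 0}
    - {"linear": [-0.6,1,0],"spin": 0}
    - {"linear": [-0.6,1,0],"spin": 0}
    - {"linear": [-0.6,1,0],"spin": 0}
    - {"linear": [-0.6,1,-0.3],"spin": 0}
    - {"linear": [-0.6,0.9,-0.5],"spin": 0}
    - {"linear": [-0.3,0.4,-0.2],"spin": 0}
    - {"linear": [0,0,0],"spin": 0}

```text
clock: 8.25
position: [399.0, 227.1, 119.0]
tool_rot: [[0.325, -0.946, -0.001], [-0.946, -0.325, -0.0], [-0.0, 0.001, -1.0]]
contact_force: [-0.1, 0.8, 0.4]
finger_gap: 84.9
grasp_force: 0.0
```

```bash
python3 -c "
from h import *
s=snap('side','s2.png');t=snap('top','t2.png')
o=ctrl.observe();print(o['position'].round(2),np.degrees(np.arctan2(o['tool_rot'][1,1],o['tool_rot'][0,1])),o['finger_gap'])
v=np.hstack([cv2.resize(s[150:270,230:330],(400,480),interpolation=3),cv2.resize(t[170:270,280:380],(400,480),interpolation=3)])
cv2.imwrite('pics/c2.png',v[:,:,::-1])"
```

```text
[400.44 226.2  120.13] -161.1516927455434 84.96482994108278
```

View pics/c2.png

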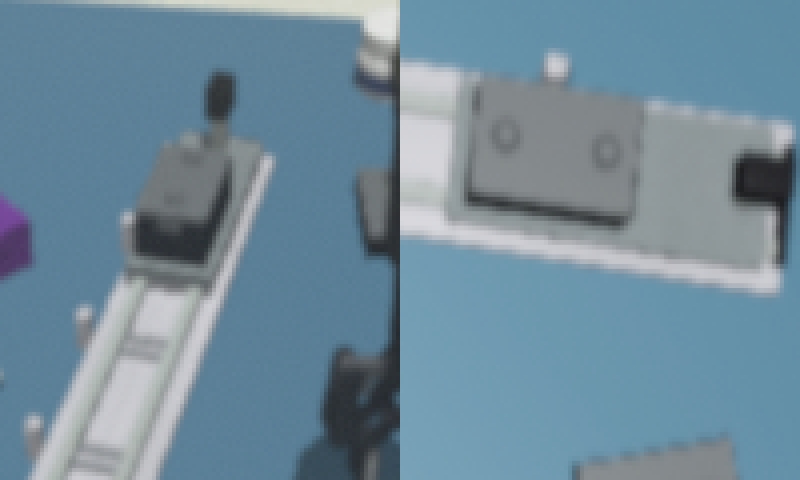

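The deep box sits flat and square on the deck, with lugs at top px ≈(306,198) and (332,202). Next I descend onto the middle box.

jog_arm:
  series:
    - {"linear": [-0.47,0.96,-0.3],"spin": 0}
    - {"linear": [0,0,-0.8],"spin": 0}
    - {"linear": [0,0,-0.8],"spin": 0}
    - {"linear": [0,0,-0.7],"spin": 0}
    - {"linear": [0,0,-0.4],"spin": 0}
    - {"linear": [0,0,0],"spin": 0}
    - {"linear": [0,0,0],"spin": 0}

```text
clock: 9.05
position: [387.1, 254.9, 30.6]
tool_rot: [[0.321, -0.947, 0.001], [-0.947, -0.321, 0.0], [-0.0, -0.001, -1.0]]
contact_force: [0.3, -0.0, 1.2]
finger_gap: 85.1
grasp_force: 0.0
```

jog_arm:
  series:
    - {"linear": [0,0,0],"spin": 0}
    - {"linear": [0,0,0],"spin": 0}
    - {"linear": [0,0,0],"spin": 0}
    - {"linear": [0,0,0],"spin": 0}
    - {"linear": [0,0,0],"spin": 0}
    - {"linear": [0,0,0],"spin": 0}
    - {"linear": [0,0,0],"spin": 0}
  hand: 50

```text
clock: 9.75
position: [386.9, 255.4, 30.7]
tool_rot: [[0.322, -0.947, 0.001], [-0.947, -0.322, 0.001], [-0.001, -0.002, -1.0]]
contact_force: [-1.4, -0.6, 6.3]
finger_gap: 55.7
grasp_force: 44.5
```

```bash
python3 -c "
from h import *
r=np.array([ray('top',306.1,197.6,85),ray('top',331.6,201.2,85)]);d=r[0]-r[1]
print(r.mean(0),np.hypot(*d[:2]),np.degrees(np.arctan2(-d[0],d[1])))
o=ctrl.observe();print(o['position'].round(2),np.degrees(np.arctan2(o['tool_rot'][1,1],o['tool_rot'][0,1])),o['finger_gap'])"
```

```text
[595.17559264 -90.58519516  85.        ] 56.65937867817539 -7.544317204182784
[386.9  255.37  30.71] -161.2155668492501 55.669731212583635
```

jog_arm:
  series:
    - {"linear": [0,0,0.4],"spin": 0}
    - {"linear": [0,0,0.9],"spin": 0}
    - {"linear": [0,0,1],"spin": 0}
    - {"linear": [0.3,-0.5,1],"spin": -0.3}
    - {"linear": [0.6,-1,0.4],"spin": -1}
    - {"linear": [0.6,-1,0],"spin": -1}
    - {"linear": [0.6,-1,0],"spin": -1}
    - {"linear": [0.6,-1,0],"spin": -1}
    - {"linear": [0.6,-1,0],"spin": 0}
    - {"linear": [0.6,-1,0],"spin": 0}

```text
clock: 10.75
position: [503.5, 58.4, 140.5]
tool_rot: [[-0.123, -0.992, -0.001], [-0.992, 0.123, 0.0], [-0.0, 0.001, -1.0]]
contact_force: [0.3, 0.4, -1.4]
finger_gap: 55.4
grasp_force: 43.7
```

jog_arm:
  series:
    - {"linear": [0.6,-1,0],"spin": 0}
    - {"linear": [0.6,-1,0],"spin": 0}
    - {"linear": [0.6,-1,0],"spin": 0}
    - {"linear": [0.6,-1,0],"spin": 0}
    - {"linear": [0.3,-0.6,0],"spin": 0}
    - {"linear": [0,0,0],"spin": 0}
    - {"linear": [0,0,0],"spin": 0}

```text
clock: 11.45
position: [583.9, -78.4, 139.9]
tool_rot: [[-0.123, -0.992, -0.002], [-0.992, 0.123, 0.0], [-0.0, 0.002, -1.0]]
contact_force: [-0.4, -0.2, -2.4]
finger_gap: 55.3
grasp_force: 43.6
```

jog_arm:
  series:
    - {"linear": [0.39,-0.41,0],"spin": 0}
    - {"linear": [0,0,-0.3],"spin": 0}
    - {"linear": [0,0,-0.3],"spin": 0}
    - {"linear": [0,0,0],"spin": 0}
    - {"linear": [0,0,0],"spin": 0}
    - {"linear": [0,0,0],"spin": 0}

```text
clock: 12.05
position: [596.1, -90.2, 123.0]
tool_rot: [[-0.122, -0.993, 0.001], [-0.993, 0.122, -0.0], [0.0, -0.001, -1.0]]
contact_force: [0.8, -0.2, -2.5]
finger_gap: 55.3
grasp_force: 43.7
```

Within 1 mm. I'll lower it past the lug tops (z≈117.7) and check.

jog_arm:
  series:
    - {"linear": [-0.01,-0.01,-0.1],"spin": 0}
    - {"linear": [0,0,-0.1],"spin": 0}
    - {"linear": [0,0,-0.07],"spin": 0}
    - {"linear": [0,0,0],"spin": 0}
    - {"linear": [0,0,0],"spin": 0}

```text
clock: 12.55
position: [595.7, -90.8, 114.3]
tool_rot: [[-0.122, -0.992, -0.0], [-0.992, 0.122, -0.0], [0.0, 0.0, -1.0]]
contact_force: [-0.0, 0.8, -2.4]
finger_gap: 55.2
grasp_force: 43.7
```

jog_arm:
  series:
    - {"linear": [0,0,-0.06],"spin": 0}
    - {"linear": [0,0,-0.05],"spin": 0}
    - {"linear": [0,0,-0.03],"spin": 0}
    - {"linear": [0,0,0],"spin": 0}
    - {"linear": [0,0,0],"spin": 0}

```text
clock: 13.05
position: [595.9, -90.9, 110.7]
tool_rot: [[-0.122, -0.992, 0.001], [-0.992, 0.122, -0.0], [0.0, -0.001, -1.0]]
contact_force: [-1.0, 0.6, 2.3]
finger_gap: 55.5
grasp_force: 44.1
```

Seated at 110.7 as predicted. I'll release and go to the shallow box.

jog_arm:
  series:
    - {"linear": [0,0,0],"spin": 0}
    - {"linear": [0,0,0],"spin": 0}
    - {"linear": [0,0,0],"spin": 0}
    - {"linear": [0,0,0],"spin": 0}
    - {"linear": [0,0,0.4],"spin": 0}
    - {"linear": [0,0,0.9],"spin": 0}
    - {"linear": [0,0,0.7],"spin": 0}
    - {"linear": [-0.4,-0.15,0],"spin": 0.6}
    - {"linear": [-1,-0.4,0],"spin": 1}
    - {"linear": [-1,-0.4,0],"spin": 1}
  hand: 85

```text
clock: 14.05
position: [523.2, -119.5, 171.0]
tool_rot: [[0.154, -0.988, 0.0], [-0.988, -0.154, -0.0], [0.0, -0.0, -1.0]]
contact_force: [-0.6, -0.0, 0.9]
finger_gap: 85.1
grasp_force: 0.0
```

jog_arm:
  series:
    - {"linear": [-1,-0.4,0],"spin": 0}
    - {"linear": [-1,-0.4,-0.5],"spin": 0}
    - {"linear": [-1,-0.4,-0.8],"spin": 0}
    - {"linear": [-0.2,-0.05,-0.8],"spin": 0}
    - {"linear": [0,0,0],"spin": 0}
    - {"linear": [0,0,0],"spin": 0}

```text
clock: 14.65
position: [428.4, -157.0, 108.7]
tool_rot: [[0.149, -0.989, 0.001], [-0.989, -0.149, -0.001], [0.001, -0.001, -1.0]]
contact_force: [-0.7, -0.2, 0.6]
finger_gap: 85.1
grasp_force: 0.0
```

```bash
python3 -c "
from h import *
s=snap('side','s3.png');t=snap('top','t3.png')
o=ctrl.observe();print(o['position'].round(2),np.degrees(np.arctan2(o['tool_rot'][1,1],o['tool_rot'][0,1])),o['finger_gap'])
v=np.hstack([cv2.resize(s[150:270,230:330],(400,480),interpolation=3),cv2.resize(t[170:270,280:380],(400,400),interpolation=3)[:,:].copy() if 0 else cv2.resize(t[160:280,280:380],(400,480),interpolation=3)])
cv2.imwrite('pics/c3.png',v[:,:,::-1])"
```

```text
[ 429.11 -156.76  109.18] -171.40291406912186 85.12330259078648
```

View pics/c3.png

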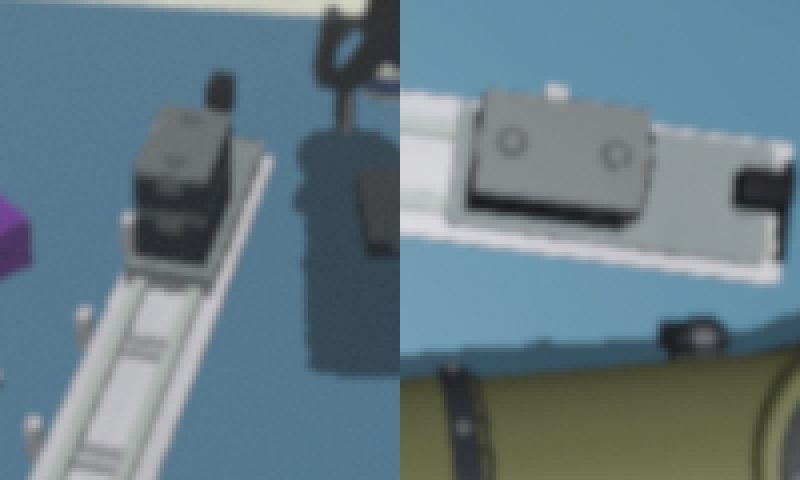

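Deep and middle boxes are stacked flush and square. I'll descend on the shallow box and grip it.

jog_arm:
  series:
    - {"linear": [0,0,-0.8],"spin": 0}
    - {"linear": [0,0,-0.8],"spin": 0}
    - {"linear": [0,0,-0.7],"spin": 0}
    - {"linear": [0,0,-0.4],"spin": 0}
    - {"linear": [0,0,0],"spin": 0}
    - {"linear": [0,0,0],"spin": 0}

```text
clock: 15.35
position: [428.7, -156.8, 27.4]
tool_rot: [[0.149, -0.989, 0.001], [-0.989, -0.149, -0.001], [0.001, -0.001, -1.0]]
contact_force: [1.2, -0.3, 0.2]
finger_gap: 84.6
grasp_force: 0.0
```

jog_arm:
  series:
    - {"linear": [0,0,0],"spin": 0}
    - {"linear": [0,0,0],"spin": 0}
    - {"linear": [0,0,0],"spin": 0}
    - {"linear": [0,0,0],"spin": 0}
    - {"linear": [0,0,0],"spin": 0}
    - {"linear": [0,0,0],"spin": 0}
    - {"linear": [0,0,0],"spin": 0}
  hand: 50

```text
clock: 16.05
position: [428.6, -156.9, 27.5]
tool_rot: [[0.149, -0.989, 0.002], [-0.989, -0.149, -0.0], [0.001, -0.002, -1.0]]
contact_force: [-1.6, 2.0, 6.4]
finger_gap: 55.2
grasp_force: 44.2
```

jog_arm:
  series:
    - {"linear": [0,0,0.4],"spin": 0}
    - {"linear": [0,0,0.9],"spin": 0}
    - {"linear": [0,0,1],"spin": 0}
    - {"linear": [0,0,1],"spin": -0.6}
    - {"linear": [0,0,1],"spin": -1}
    - {"linear": [0.6,0.24,0.4],"spin": -1}
    - {"linear": [1,0.4,0],"spin": 0}
    - {"linear": [1,0.4,0],"spin": 0}
    - {"linear": [1,0.4,0],"spin": 0}
    - {"linear": [1,0.4,0],"spin": 0}

```text
clock: 17.05
position: [566.6, -101.0, 167.3]
tool_rot: [[-0.122, -0.992, -0.001], [-0.992, 0.122, 0.0], [-0.0, 0.001, -1.0]]
contact_force: [-0.3, -0.5, -1.5]
finger_gap: 55.2
grasp_force: 43.5
```

jog_arm:
  series:
    - {"linear": [0.7,0.26,0],"spin": 0}
    - {"linear": [0.3,0.1,0],"spin": 0}
    - {"linear": [0,0,0],"spin": 0}
    - {"linear": [0,0,0],"spin": 0}
    - {"linear": [0,0,0],"spin": 0}

```text
clock: 17.55
position: [595.1, -91.2, 167.6]
tool_rot: [[-0.123, -0.992, 0.0], [-0.992, 0.123, 0.0], [-0.0, -0.0, -1.0]]
contact_force: [-1.4, 1.0, -0.9]
finger_gap: 55.3
grasp_force: 43.5
```

jog_arm:
  series:
    - {"linear": [0.02,0.01,-0.2],"spin": 0}
    - {"linear": [0,0,-0.2],"spin": 0}
    - {"linear": [0,0,-0.14],"spin": 0}
    - {"linear": [0,0,-0.1],"spin": 0}
    - {"linear": [0,0,-0.04],"spin": 0}
    - {"linear": [0,0,0],"spin": 0}
    - {"linear": [0,0,0],"spin": 0}

```text
clock: 18.25
position: [596.5, -90.5, 147.0]
tool_rot: [[-0.122, -0.992, 0.0], [-0.992, 0.122, -0.0], [0.0, -0.0, -1.0]]
contact_force: [0.2, 1.1, -2.2]
finger_gap: 55.2
grasp_force: 43.5
```

jog_arm:
  series:
    - {"linear": [-0.02,-0.01,-0.06],"spin": 0}
    - {"linear": [0,0,-0.04],"spin": 0}
    - {"linear": [0,0,-0.03],"spin": 0}
    - {"linear": [0,0,0],"spin": 0}
    - {"linear": [0,0,0],"spin": 0}

```text
clock: 18.75
position: [595.9, -90.9, 143.5]
tool_rot: [[-0.122, -0.992, 0.001], [-0.992, 0.122, -0.0], [0.0, -0.001, -1.0]]
contact_force: [-1.5, -0.2, 3.3]
finger_gap: 55.4
grasp_force: 43.9
```

Fully seated at 143.5. I'll release, rise and move over the knob. That puts it 115 mm behind, at (581.7,-205), against a camera measurement of (581.3,-202).

jog_arm:
  series:
    - {"linear": [0,0,0],"spin": 0}
    - {"linear": [0,0,0],"spin": 0}
    - {"linear": [0,0,0],"spin": 0}
    - {"linear": [0,0,0],"spin": 0}
    - {"linear": [0,0,0.3],"spin": 0}
    - {"linear": [0,0,0.8],"spin": 0}
    - {"linear": [0,0,0.8],"spin": 0}
    - {"linear": [-0.06,-0.5,0.2],"spin": 0}
    - {"linear": [-0.12,-1,0],"spin": 0}
    - {"linear": [-0.12,-1,0],"spin": 0}
  hand: 85

```text
clock: 19.75
position: [586.7, -166.6, 206.4]
tool_rot: [[-0.121, -0.993, 0.001], [-0.993, 0.121, 0.0], [-0.0, -0.001, -1.0]]
contact_force: [0.3, 0.4, -0.4]
finger_gap: 85.2
grasp_force: 0.0
```

jog_arm:
  series:
    - {"linear": [-0.12,-0.9,0],"spin": 0}
    - {"linear": [-0.05,-0.4,0],"spin": 0}
    - {"linear": [0,0,0],"spin": 0}
    - {"linear": [0,0,0],"spin": 0}
    - {"linear": [0,0,0],"spin": 0}

```text
clock: 20.25
position: [581.8, -204.0, 205.8]
tool_rot: [[-0.122, -0.993, -0.0], [-0.993, 0.122, 0.0], [-0.0, 0.0, -1.0]]
contact_force: [-0.1, 0.9, 0.2]
finger_gap: 84.8
grasp_force: 0.0
```

```bash
python3 -c "
from h import *
s=snap('side','s4.png')
o=ctrl.observe();print(o['position'].round(2))
v=cv2.resize(s[90:270,200:400],(660,594),interpolation=3)
cv2.imwrite('pics/c4.png',v[:,:,::-1])"
```

```text
[ 581.84 -203.97  205.88]
```

View pics/c4.png

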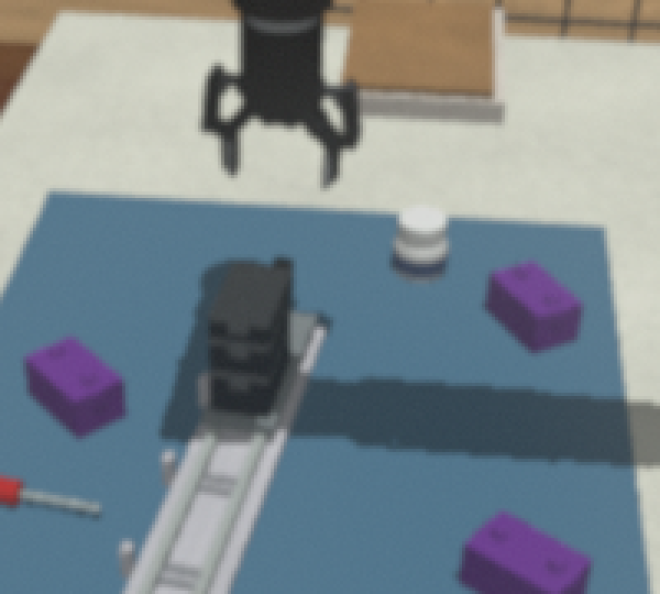

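The three boxes are stacked straight, with the gripper clear behind them above the knob. I'll descend and pinch the knob.

jog_arm:
  series:
    - {"linear": [0,-0.03,-0.7],"spin": 0}
    - {"linear": [0,0,-0.9],"spin": 0}
    - {"linear": [0,0,-0.9],"spin": 0}
    - {"linear": [0,0,-0.8],"spin": 0}
    - {"linear": [0,0,-0.5],"spin": 0}
    - {"linear": [0,0,-0.13],"spin": 0}
    - {"linear": [0,0,0],"spin": 0}
    - {"linear": [0,0,0],"spin": 0}

```text
clock: 21.1
position: [582.5, -205.8, 89.6]
tool_rot: [[-0.122, -0.993, 0.002], [-0.993, 0.122, -0.001], [0.0, -0.002, -1.0]]
contact_force: [0.6, -0.5, -0.1]
finger_gap: 85.2
grasp_force: 0.0
```

jog_arm:
  series:
    - {"linear": [0,0,0],"spin": 0}
    - {"linear": [0,0,0],"spin": 0}
    - {"linear": [0,0,0],"spin": 0}
    - {"linear": [0,0,0],"spin": 0}
    - {"linear": [0,0,0],"spin": 0}
    - {"linear": [0,0,0],"spin": 0}
    - {"linear": [0,0,0],"spin": 0}
    - {"linear": [0,0,0],"spin": 0}
    - {"linear": [0,0,0],"spin": 0}
  hand: 12
  squeeze: 40

```text
clock: 22.0
position: [580.6, -205.8, 88.3]
tool_rot: [[-0.123, -0.992, -0.002], [-0.992, 0.123, 0.0], [0.0, 0.002, -1.0]]
contact_force: [-5.7, 1.3, 3.9]
finger_gap: 19.7
grasp_force: 41.1
```

jog_arm:
  series:
    - {"linear": [-0.02,0.1,0],"spin": 0}
    - {"linear": [0.02,0.16,0],"spin": 0}
    - {"linear": [0.025,0.2,0],"spin": 0}
    - {"linear": [0.025,0.2,0],"spin": 0}
    - {"linear": [0.03,0.24,0],"spin": 0}
    - {"linear": [0.03,0.24,0],"spin": 0}
    - {"linear": [0.03,0.24,0],"spin": 0}
    - {"linear": [0.03,0.24,0],"spin": 0}
    - {"linear": [0.03,0.24,0],"spin": 0}
    - {"linear": [0.03,0.24,0],"spin": 0}

```text
clock: 23.0
position: [588.6, -142.0, 88.3]
tool_rot: [[-0.122, -0.992, -0.0], [-0.992, 0.122, -0.0], [0.0, 0.0, -1.0]]
contact_force: [-3.5, -0.7, 5.4]
finger_gap: 19.4
grasp_force: 41.2
```

jog_arm:
  series:
    - {"linear": [0.025,0.24,0],"spin": 0}
    - {"linear": [0.03,0.24,0],"spin": 0}
    - {"linear": [0.03,0.24,0],"spin": 0}
    - {"linear": [0.03,0.24,0],"spin": 0}
    - {"linear": [0.03,0.24,0],"spin": 0}
    - {"linear": [0.025,0.2,0],"spin": 0}
    - {"linear": [0.02,0.16,0],"spin": 0}
    - {"linear": [0.015,0.12,0],"spin": 0}
    - {"linear": [0,0,0],"spin": 0}
    - {"linear": [0,0,0],"spin": 0}

```text
clock: 24.0
position: [595.1, -91.0, 88.3]
tool_rot: [[-0.122, -0.993, 0.001], [-0.993, 0.122, 0.001], [-0.001, -0.001, -1.0]]
contact_force: [-2.6, 2.4, 6.4]
finger_gap: 19.6
grasp_force: 41.4
```

jog_arm:
  series:
    - {"linear": [0.01,0.08,0],"spin": 0}
    - {"linear": [0.01,0.06,0],"spin": 0}
    - {"linear": [0,0,0],"spin": 0}
    - {"linear": [0,0,0],"spin": 0}
    - {"linear": [0,0,0],"spin": 0}

```text
clock: 24.5
position: [595.6, -86.8, 88.3]
tool_rot: [[-0.122, -0.993, 0.001], [-0.993, 0.122, 0.001], [-0.002, -0.001, -1.0]]
contact_force: [-3.1, 2.8, 6.7]
finger_gap: 19.5
grasp_force: 41.3
```

At the target (predicted y=-86.7). I'll release, rise clear and check.

jog_arm:
  series:
    - {"linear": [0,0,0],"spin": 0}
    - {"linear": [0,0,0],"spin": 0}
    - {"linear": [0,0,0],"spin": 0}
    - {"linear": [0,0,0],"spin": 0}
    - {"linear": [0,0,0],"spin": 0}
    - {"linear": [0,0,0],"spin": 0}
    - {"linear": [0,0,0.3],"spin": 0}
    - {"linear": [0,0,0.7],"spin": 0}
    - {"linear": [0,0,1],"spin": 0}
    - {"linear": [0,0,1],"spin": 0}
  hand: 85

```text
clock: 25.5
position: [595.1, -88.2, 179.5]
tool_rot: [[-0.122, -0.992, -0.0], [-0.992, 0.122, -0.0], [0.0, 0.0, -1.0]]
contact_force: [1.0, -0.1, 1.0]
finger_gap: 85.1
grasp_force: 0.0
```

jog_arm:
  series:
    - {"linear": [0,0,1],"spin": 0}
    - {"linear": [-0.3,-0.8,0.5],"spin": 0}
    - {"linear": [-0.4,-1,0.2],"spin": 0}
    - {"linear": [-0.4,-1,0],"spin": 0}
    - {"linear": [-0.4,-1,0],"spin": 0}
    - {"linear": [-0.4,-1,0],"spin": 0}
    - {"linear": [-0.4,-1,0],"spin": 0}
    - {"linear": [-0.4,-1,0],"spin": 0}
    - {"linear": [0,0,0],"spin": 0}
    - {"linear": [0,0,0],"spin": 0}

```text
clock: 26.5
position: [514.0, -292.8, 229.6]
tool_rot: [[-0.124, -0.992, 0.001], [-0.992, 0.124, -0.0], [0.0, -0.001, -1.0]]
contact_force: [-0.6, 1.0, 0.6]
finger_gap: 85.5
grasp_force: 0.0
```

```bash
python3 -c "
from h import *
s=snap('side','s5.png');t=snap('top','t5.png')
v=np.hstack([cv2.resize(s[150:300,200:300],(400,600),interpolation=3),cv2.resize(t[150:300,230:330],(400,600),interpolation=3)])
cv2.imwrite('pics/c5.png',v[:,:,::-1])
d=np.array([595.8,-90.8,0])+120*np.array([.1236,.9923,0]);y=np.array([.1236,.9923,0])
for n in (28,-28): print('lug top',proj('top',d+n*y+[0,0,147]))
print('knob',proj('top',d-115*y+[0,0,97]), 'deck front', proj('top',d+55*y+[0,0,32]))"
```

```text
lug top [251.52056723 184.90344505]
lug top [278.36311678 188.48580125]
knob [317.3093009  197.94067174] deck front [241.16035993 192.74598747]
```

View pics/c5.png

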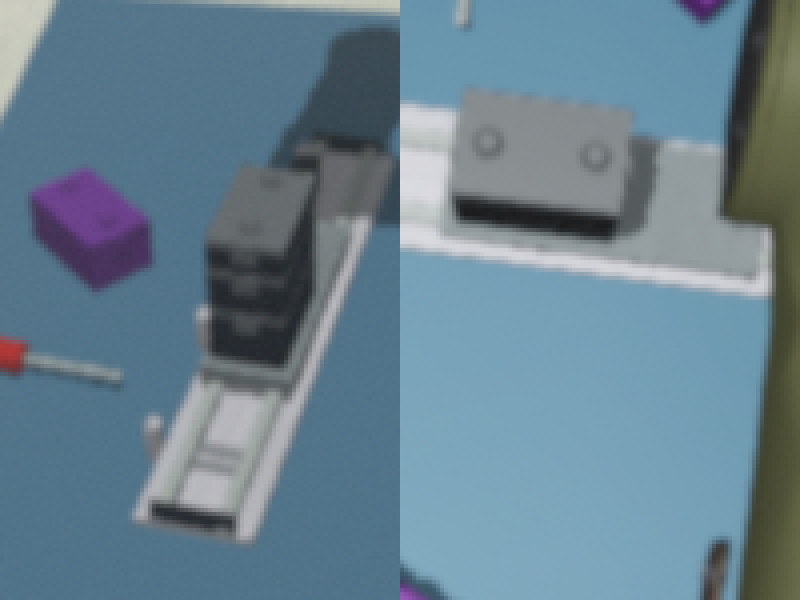

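The stack is straight and flush. The top lugs are at px (252,186) and (279,189), against (251.5,185) and (278,188.5) predicted for the middle detent, so they agree within about 1 mm. The robot is clear, so I'll hand in.

```bash
python3 -c "
from station import ctrl
print(ctrl.finish_job())"
```

```text
the job is handed in; nothing more can be done
None
```

The three boxes are stacked deep, middle, shallow on the carrier, which is released at the middle station to within about 1 mm by the camera; I handed the job in at about 27 s without touching the tub, spool or screwdriver.

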